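# Unlock the medallion turnover jig and turn its leaf

### The job

The jig holding the brass medallion is locked open by the red-knobbed pin. Draw the pin straight out of its bore and lay it down in the notch of the blue pin rest, shank fully down in the notch along its whole length and collar just outside the end, and let go of it; only then turn the leaf over by its yellow bar until it lies flat on the nest, medallion face down, setting it down gently rather than letting it drop, and let go. Leave the other things on the bench where they are.

Things in the scene. Friction and masses are not known exactly. Their poses are not given: they have to be found in the camera images.
- jig: turnover jig (grey, steel base plate 136 x 230 x 10 thick); origin on the bench under the middle of the hinge; its x runs along the hinge axis towards the pin's side, its y from the nest (cork pad, -y) to the side where the leaf lies open (+y), z up. The front cheek, 34 wide in y and 12 thick, ends at x 70, top at z 89; no part but the turning leaf is higher. The rear cheek stands at x -58.
- jig_bore (a point): mouth of the bore (12 wide) on the outer face of the front cheek, at jig x 70, y 0, z 74; axes as the jig's. The bore runs along jig x through the cheek (12) and the leaf's lug (8, just behind it); the pin is drawn towards +x and is free once it has come out about 55
- jig_hinge (a point): point on the hinge axis at the middle of the jig, 50 above the bench; axes as the jig's
- leaf (a joint): angle of the aluminium leaf about the hinge: 0 = lying open on the +y side (start, pinned, about 0.2 of play), grows as it is lifted up and over, 3.14 = lying flat on the nest on the -y side. Leaf 0.3 kg, light hinge friction: within about 0.4 of upright it may stay, else it falls. It carries the medallion (46 across, clipped in) and is 84 wide in x, reaching 88 from the hinge, then two side arms to the bar
- leaf_bar (a point): middle of the yellow round turning bar at the leaf's free end: 12 thick, 84 long along jig x (72 clear between the arms), 136 from the hinge axis, 48 clear between bar and leaf plate, 50 above the bench when the leaf lies at either end; it is parallel to the hinge, so it may turn within a grip
- pin: the loose locking pin, about 50 g: origin on its axis at the inner face of the collar; x along the axis from shank to knob. Steel shank 10 thick, 48 long to -x; collar 20 across, 3 thick; red knob 18 across, 30 long, from x 3 to x 33. Its axis lies level, along jig x, with the collar within 2 of the cheek. It may be rolled about its axis
- pin_knob (a point): middle of the red knob, where to grip the pin (from above, fingers either side); on the axis, 18 outward of the collar's inner face, 73 above the bench at the start
- pin_shank (a point): middle of the shank on the pin's axis, 24 inward of the collar's inner face, so 42 from pin_knob; x along the axis from shank to knob
- rest_notch (a point): middle of the notch of the fixed blue pin rest, where the shank's middle belongs (collar outside the +x end; with x -2 it is 4 clear). Open-topped groove along x, 36 long, 12 wide, open at both ends, floor 42 above the bench, this point 47 (axis of a pin lying in it); walls 12 deep with flared lips, top 59. Knob to +x, away from the jig
- loupe: bystander, not to be disturbed: black eye-loupe, upright cylinder 34 across, 30 tall; origin under its centre
- wax_tin: bystander, not to be disturbed: green flat round tin, 56 across, 30 tall; origin under its centre
- wheel_a: bystander, not to be disturbed: white polishing wheel lying flat, 32 across, its thin stem up to 34 high; origin under its centre
- wheel_b: bystander, not to be disturbed: orange polishing wheel lying flat, 32 across, its thin stem up to 34 high; origin under its centre
- hammer: bystander, not to be disturbed: small hammer lying on the bench, about 210 long along its x; origin near its middle
- bench_brush: bystander, not to be disturbed: bench brush lying on the bench, along its x; origin near its middle
- bur_cup: bystander, not to be disturbed: white ceramic cup, 54 across, 45 tall; origin under its centre
Mind the look-alikes: they are no part of the job. What is shaped like the pin but green is not meant. Of the things that look like the part that bears rest_notch, take the one that is farthest from the robot's base at the start.

How it is judged (in metres and radians):
On the way, in this order (a step that is already met when the one before it is completed fails the run):
1. the pin is drawn out of the bore while the leaf still lies open (x of pin_shank in the frame of jig_bore above 0.025 m and value of joint leaf below 0.3 rad), for 0.1 s.
2. the pin lies in the notch of the rest, let go, while the leaf still lies open (x of pin_shank in the frame of rest_notch between -0.012 and 0.01 m and y of pin_shank in the frame of rest_notch between -0.004 and 0.004 m and z of pin_shank in the frame of rest_notch between -0.004 and 0.004 m and angle between the x axis of pin_shank and the x axis of rest_notch, either way round below 0.15 rad and linear speed of pin below 0.02 m/s and value of joint leaf below 0.3 rad and contact force between the fingers and pin below 0.1 N), for 0.2 s.
At the end, for the whole second after the job is handed in: the leaf lies flat on the nest (joint above 3.04 rad) and is still, and the pin rests in the rest's notch: shank's middle within -12 to +10 mm along the notch, 4 mm across and 4 mm in height of the notch point, within 0.15 rad of the notch's direction, at rest (x of pin_shank in the frame of rest_notch between -0.012 and 0.01 m and y of pin_shank in the frame of rest_notch between -0.004 and 0.004 m and z of pin_shank in the frame of rest_notch between -0.004 and 0.004 m and angle between the x axis of pin_shank and the x axis of rest_notch, either way round below 0.15 rad and linear speed of pin below 0.02 m/s and value of joint leaf above 3.04 rad and velocity of joint leaf below 0.05 rad/s); the robot touches nothing.
It fails at once if the leaf is dropped onto the nest (faster than 3 rad/s near the end of its turn) (value of joint leaf above 2.5 rad and velocity of joint leaf above 3 rad/s).
It fails at once if a bystander is moved more than 30 mm (distance of any of loupe, wax_tin, wheel_a, wheel_b, hammer, bench_brush, bur_cup from where it was at the start of the episode above 0.03 m).
It also fails if it takes over 58 s, if anything falls off the work surface, if the arm or the gripper's body presses on something with over 40 N, if the wrist force passes 120 N, or if a joint passes its speed limit or range.

### The arm

A 6-joint arm with a two-finger parallel gripper is mounted at the origin on the work surface. World frame = base frame: x ahead of the robot, y to its left, z up, the work surface at z = 0. Lengths are in mm, angles in rad, forces in N, time in s.
With the tool pointing down it reaches from about 300 to 875 mm from the base axis. Payload 6.4 kg.
Tool frame: the origin (TCP) lies midway between the tips of the shut fingers; the grasp point (between the pads) lies 19 mm behind it; z points along the fingers, y is the line along which they close (so a half turn about z gives the same grasp; the last joint's range is limited). The gripper opens to 88 mm and grips with 3 to 60 N. Pads are 18 mm wide; open, the fingers measure 123 mm over their backs; the gripper's body (75 mm by 187 mm) begins 45 mm behind the grasp point.
Start: joints at [-1.476, 0.181, 1.607, -0, 1.354, -0.206], TCP at [170.38, -549.192, 238.714] pointing down, gripper open.
Joint ranges: [-2.99, 2.99], [-0.89, 2.07], [0.3, 2.58], [-1.14, 4.28], [0, 2.63], [-3.12, 3.12]. Speed limits (rad/s): [2.57, 2.57, 3.01, 3.14, 3.14, 3.14].

### API

Orientations are given as a 3x3 rotation matrix whose columns are the frame's x, y, z axes.
In Python, from cell import robot, camera, get_calibration gives the robot as it stands. The module is installed in compiled form; this text tells all that it offers.
- The arm moves only by the tool play_rows, never from a script. Its arguments are lists of equal length, an entry for each row: "slide": the shift along the world's x, y, z in m, a list of three; "twist": the turn about the world's z in degrees; "gripper": the opening in per cent of the stroke, from 0 (shut) to 100 (fully open). A call has 1 to 8 rows; each row shifts and turns the commanded pose from where the row before left it; what a row does not reach is not made up. A row lasts 1/10 s, in which the tool goes at most 50 mm and 8.59 degrees, less where a joint would pass 70% of its speed; a pose out of reach is approached as far as the arm can. A call with a gripper value outside its range is refused whole. The fingers move at their own pace and stop on an object; "squeeze" is the grip in N (left out, the last holds). Time passes only in rows, so rows that do not move let the fingers close. It gives the time, the measured TCP pose, the force, the opening and the grip force at its end, in the units of the state.
- robot.get_state(): the state, without advancing time (a new reading comes with each control period).
- camera(name): name is "side" or "top" or "wrist"; returns the picture (480x640x3 uint8, blue, green, red); there is no depth.
- get_calibration(name): a dict with "mtx" (3x3 intrinsics, pixels), "D" ([k1, k2, p1, p2, k3] as OpenCV has them; the pictures are not rectified), "rvec" (rotation vector, rad) and "tvec" (3), from world to camera coordinates, as OpenCV has them; the wrist camera has in their place "mount" (4x4, takes a point from camera to tool coordinates, whose origin is the TCP and whose axes are the flange's). Camera axes: x right, y down, z forward; pixel columns grow to the right and rows downward; lengths in mm; the calibration is good to about 2 mm. A picture is of the moment at which its call begins: read the wrist's pose just before it. get_calibration takes no time and is no camera call.
- robot.close_job(): hands the job in; it is judged then, once.
The state is a dict: "time_s": time; "joint_positions": joint angles; "joint_velocities": joint speeds; "tau": joint torques, N m; "eef_pos": TCP position; "orientation": TCP orientation; "contact_force": force on the tool from outside, world axes, zero at the start; "moment": the same for the moment, N m; "finger_gap": finger opening in mm; "grip_force": force on a finger pad.
Only numpy, scipy, OpenCV 4.12 (cv2) and the standard library are available. Lean on these libraries where they do the work, as an engineer would, in place of code of your own. Each camera call takes 0.05 s, during which the arm holds its last target. There are 200 camera calls.

## Working session

There is one attempt and no reset: what is moved stays moved. The work goes in short steps, Python scripts to look and compute and a tool call to move; the robot and the scene stay as the last step left them, time stands still between calls to the robot, and variables do not carry over. Pictures are saved under pics/ and viewed, at most 10 in all, crops included, and the job is handed in when it is done.

Besides the shell and the picture viewer there is one more tool, called after ">>>" as a command line: name --pt "numbers of a row" for each row, then --argument value for the rest. play_rows: Moves the arm, as the interface text tells. Its arguments: {"type":"object","properties":{"slide":{"type":"array"},"twist":{"type":"array"},"gripper":{"type":"array"},"squeeze":{"type":"number"}},"required":["slide","twist","gripper"]}

```bash
mkdir -p pics
cat > h.py <<'E'
import numpy as np, cv2
from cell import robot, camera, get_calibration
def ray(name,uv,pose=None):
    c=get_calibration(name);K=np.array(c["mtx"],float);D=np.array(c["D"],float)
    p=cv2.undistortPoints(np.array([[uv]],float),K,D)[0,0];d=np.array([p[0],p[1],1.])
    if name=="wrist":
        M=np.array(c["mount"],float);R=np.array(pose[1]);t=np.array(pose[0])
        return R@M[:3,3]+t, R@(M[:3,:3]@d)
    R=cv2.Rodrigues(np.array(c["rvec"],float))[0];t=np.array(c["tvec"],float).ravel()
    return -R.T@t, R.T@d
def onz(name,uv,z,pose=None):
    o,d=ray(name,uv,pose);return o+d*(z-o[2])/d[2]
def pose():
    s=robot.get_state();return np.array(s["eef_pos"],float),np.array(s["orientation"],float)
E
python3 - <<'E'
from h import *
s=robot.get_state();print(s)
for n in("top","side","wrist"):
    im=camera(n);cv2.imwrite(f"pics/{n}0.png",im);print(get_calibration(n))
E
```

```text
{'time_s': 0.0, 'joint_positions': array([-1.47633033e+00,  1.81551216e-01,  1.60796967e+00, -4.28495023e-05,
        1.35377782e+00, -2.06284841e-01]), 'joint_velocities': array([ 5.79790158e-04,  9.97650122e-04, -1.15801811e-03,  1.21751462e-03,
       -1.67545460e-03,  4.68471174e-06]), 'tau': array([ 1.36453356e-03, -4.33867300e+01, -3.41850936e+01,  7.04165432e-02,
        3.86435667e-02, -1.48717077e-04]), 'eef_pos': array([ 170.29897741, -548.66057881,  237.8229308 ]), 'orientation': array([[ 9.55111619e-01,  2.96246103e-01, -2.02582839e-04],
       [ 2.96246012e-01, -9.55110166e-01,  1.69450559e-03],
       [ 3.08501750e-04, -1.67845634e-03, -9.99998544e-01]]), 'contact_force': array([-0.17634065, -0.12103505, -0.35178904]), 'moment': array([ 0.00597016, -0.04288992, -0.07052648]), 'grip_force': 0.0, 'finger_gap': 88.23780360669083}
{'mtx': array([[509.62943839,   0.        , 321.76551619],
       [  0.        , 509.62943839, 244.45812525],
       [  0.        ,   0.        ,   1.        ]]), 'D': array([-0.10011228,  0.        ,  0.        ,  0.        ,  0.        ]), 'rvec
[... 362 characters left out ...]
ray([ 2.3477548 , -0.12834946,  0.04602064]), 'tvec': array([-511.24468965,   77.37324623, 1467.3427969 ])}
{'mtx': array([[350.31252994,   0.        , 320.12788994],
       [  0.        , 350.31252994, 240.15605755],
       [  0.        ,   0.        ,   1.        ]]), 'D': array([-0.06311291,  0.        ,  0.        ,  0.        ,  0.        ]), 'mount': array([[-1.79183047e-04, -9.59060705e-01, -2.83200515e-01,
         7.34130766e+01],
       [ 9.99999922e-01, -2.71393181e-04,  2.86367778e-04,
         1.07823062e+00],
       [-3.51502772e-04, -2.83200441e-01,  9.59060679e-01,
        -1.45596908e+02],
       [ 0.00000000e+00,  0.00000000e+00,  0.00000000e+00,
         1.00000000e+00]])}
```

View pics/top0.png

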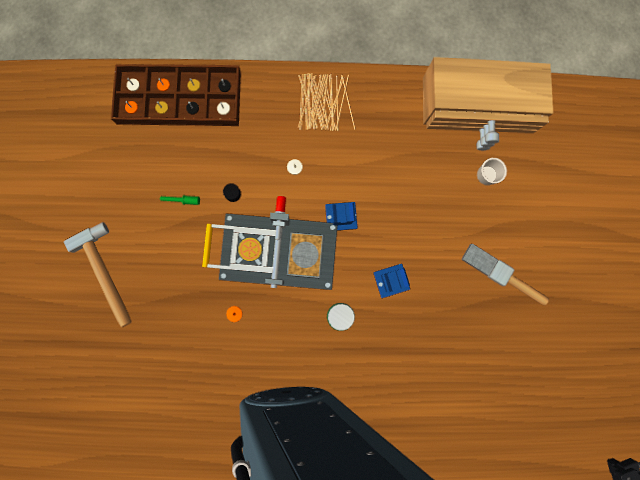

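View pics/side0.png

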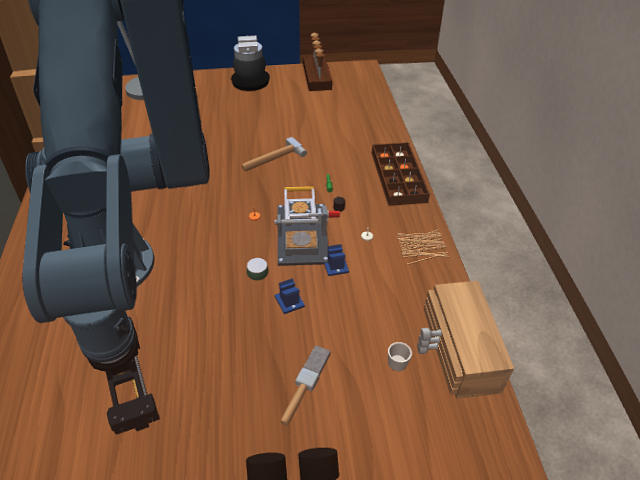

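Candidates: for the pin, the red knob (281,205) in the top view against the green look-alike (180,200). For the rest, the blue ones at (341,216) and (392,281). I choose the red knob and the rest at (341,216), which is farther up the picture and so farther from the base; the distances below should confirm it.

Run:
```python
from h import *
for n,uv,z in [("knob",(281,204),73),("bar1",(209,226),50),("bar2",(206,266),50),("restA",(341,216),50),("restB",(392,281),50),("boreface",(279,216),74),("c1",(229,218),10),("c2",(333,227),10),("c3",(327,285),10),("c4",(223,276),10),("loupe",(232,192),30),("wheel",(295,167),10),("tin",(341,317),30)]:
    p=onz("top",uv,z);print(n,p.round(0),np.hypot(p[0],p[1]).round())
im=cv2.imread("pics/top0.png")[180:300,195:355]
cv2.imwrite("pics/crop1.png",cv2.resize(im,None,fx=5,fy=5,interpolation=cv2.INTER_CUBIC))
```

```text
knob [598.  55.  73.] 601.0
bar1 [556. 195.  50.] 589.0
bar2 [478. 198.  50.] 517.0
restA [581. -62.  50.] 584.0
restB [ 455. -164.   50.] 484.0
boreface [575.  58.  74.] 578.0
c1 [578. 163.  10.] 600.0
c2 [564. -49.  10.] 566.0
c3 [446. -39.  10.] 448.0
c4 [460. 171.  10.] 491.0
loupe [628. 156.  30.] 647.0
wheel [687.  31.  10.] 687.0
tin [383. -66.  30.] 389.0
```

View pics/crop1.png

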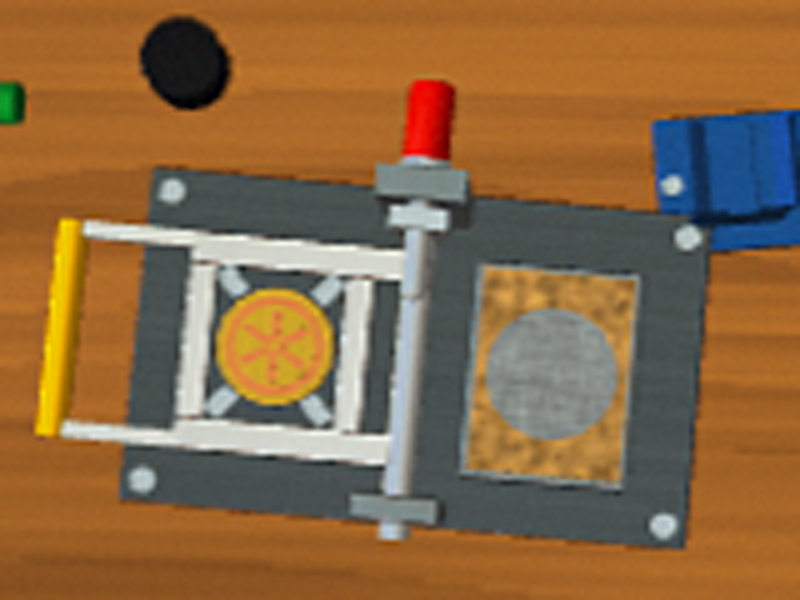

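The crop confirms both: the red knob is in the jig's front cheek, and the farther rest (584 mm from the base against 484 mm) stands beside it. I'll move over them for a close look.

>>> play_rows --pt "0.027 0.034 0" --pt "0.027 0.034 0" --pt "0.027 0.034 0" --pt "0.027 0.034 0" --pt "0.027 0.034 0" --pt "0.027 0.034 0" --pt "0.027 0.034 0" --pt "0.027 0.034 0" --twist '[-1.4,-1.4,-1.4,-1.4,-1.4,-1.4,-1.4,-1.4]' --gripper '[60,60,60,60,60,60,60,60]'

```text
time_s: 0.95
eef_pos: [387.1, -275.6, 238.7]
orientation: [[0.995, 0.104, 0.0], [0.104, -0.995, -0.0], [0.0, 0.0, -1.0]]
contact_force: [1.1, -0.4, 0.5]
finger_gap: 53.1
grip_force: 0.0
```

>>> play_rows --pt "0.027 0.034 0" --pt "0.027 0.034 0" --pt "0.027 0.034 0" --pt "0.027 0.034 -0.01" --pt "0.027 0.034 -0.01" --pt "0.027 0.034 -0.01" --pt "0.02 0.034 -0.01" --pt "0 0 0" --twist '[-1.4,-1.4,-1.4,-1.4,-1.4,-1.4,-1.4,0]' --gripper '[60,60,60,60,60,60,60,60]'

```text
time_s: 1.75
eef_pos: [568.8, -35.0, 196.6]
orientation: [[0.998, -0.062, -0.003], [-0.062, -0.998, 0.002], [-0.003, -0.002, -1.0]]
contact_force: [-0.1, 0.4, 0.3]
finger_gap: 53.0
grip_force: 0.0
```

Run:
```python
from h import *
P=pose();im=camera("wrist");cv2.imwrite("pics/w1.png",im);np.savez("w1.npz",p=P[0],R=P[1]);print(P,robot.get_state()["time_s"])
```

```text
(array([568.81156817, -34.96414431, 196.63825206]), array([[ 0.99808845, -0.06174799, -0.0025766 ],
       [-0.06174264, -0.99808988,  0.00210666],
       [-0.00270176, -0.00194355, -0.99999446]])) 1.8
```

View pics/w1.png

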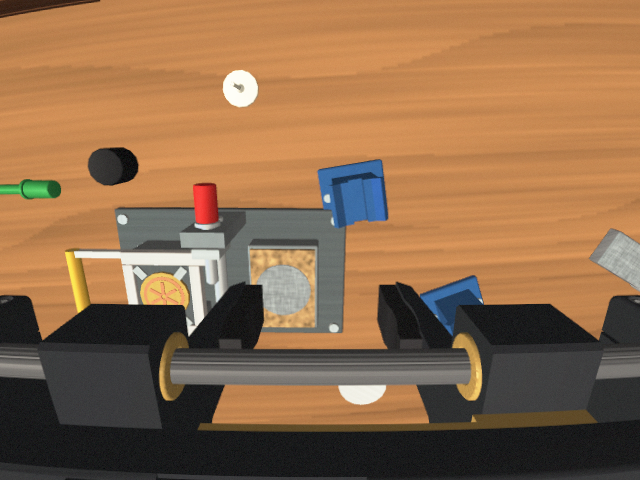

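The wrist view shows the red knob at (205,203), the cheek at (205,236) and the chosen rest at (355,192), turned about 10° from the jig. I'll measure both and enlarge the rest.

Run:
```python
from h import *
im=cv2.imread("pics/w1.png");d=np.load("w1.npz");P=(d["p"],d["R"])
h=cv2.cvtColor(im,cv2.COLOR_BGR2HSV)
m=((h[...,0]<6)|(h[...,0]>174))&(h[...,1]>180)&(h[...,2]>60);m[:150]=0;m[240:]=0;m[:,:170]=0;m[:,240:]=0
for v in range(184,224,4):
    u=np.flatnonzero(m[v]);
    if len(u):print(v,u.min(),u.max(),onz("wrist",(u.min()-.5,v),73,P)[:2].round(1),onz("wrist",(u.max()+.5,v),73,P)[:2].round(1))
# jig frame by bolts
for uv in[(123,219),(335,219),(334,328)]:print(uv,onz("wrist",uv,11,P).round(1))
t=cv2.imread("pics/top0.png");ht=cv2.cvtColor(t,cv2.COLOR_BGR2HSV)
mt=((ht[...,0]<6)|(ht[...,0]>174))&(ht[...,1]>180)&(ht[...,2]>60)
y,x=np.nonzero(mt[185:225,265:300]);print("topknob",onz("top",(x.mean()+265,y.mean()+185),76,P))
cv2.imwrite("pics/crop2.png",cv2.resize(im[150:235,305:400],None,fx=7,fy=7,interpolation=cv2.INTER_CUBIC))
```

```text
184 196 214 [613.8  58. ] [612.8  43.2]
188 193 215 [610.9  60.8] [609.7  42.8]
192 193 215 [607.8  61.3] [606.6  43.3]
196 194 216 [604.7  61.1] [603.5  42.9]
200 194 216 [601.6  61.6] [600.3  43.4]
204 194 216 [598.4  62.1] [597.2  43.8]
208 195 217 [595.2  61.8] [594.   43.5]
212 196 217 [592.   61.5] [590.8  43.9]
216 196 217 [588.7  62. ] [587.6  44.4]
220 196 217 [585.5  62.5] [584.4  44.9]
(123, 219) [578.1 159.4  11. ]
(335, 219) [564.8 -49.8  11. ]
(334, 328) [445.5 -42.8  11. ]
topknob [598.76610702  55.45431208  76.        ]
```

View pics/crop2.png

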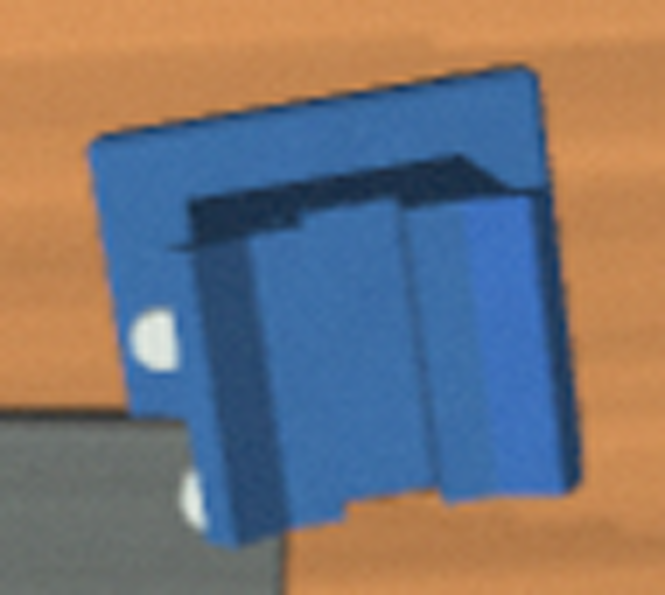

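Run:
```python
from h import *
d=np.load("w1.npz");P=(d["p"],d["R"])
f=lambda x,y,z:onz("wrist",(305+(x+.5)/7-.5,150+(y+.5)/7-.5),z,P).round(1)
for n,a in dict(farL=(300,222,42),farR=(400,203,42),nearL=(345,510,42),nearR=(440,492,42),
  lipLf=(190,245,59),lipRf=(535,195,59),lipLn=(237,547,59),lipRn=(575,492,59),baseL=(95,142,8),baseR=(535,68,8)).items():print(n,f(*a))
```

```text
farL [604.4 -61.2  42. ]
farR [606.  -73.4  42. ]
nearL [568.  -65.3  42. ]
nearR [569.6 -77.4  42. ]
lipLf [604.7 -47.2  59. ]
lipRf [608.  -87.1  59. ]
lipLn [568.5 -50.9  59. ]
lipRn [572.7 -91.3  59. ]
baseL [612.4 -36.4   8. ]
baseR [618.7 -95.7   8. ]
```

>>> play_rows --pt "0.005 0.015 -0.005" --pt "0.005 0.015 -0.01" --pt "0.005 0.015 -0.01" --pt "0.005 0.015 -0.01" --pt "0.005 0.014 -0.01" --pt "0.005 0.014 -0.01" --pt "0 0 -0.005" --pt "0 0 0" --twist '[0,0,0,0,0,0,0,0]' --gripper '[60,60,60,60,60,60,60,60]'

```text
time_s: 2.6
eef_pos: [597.7, 49.2, 137.4]
orientation: [[0.998, -0.065, -0.002], [-0.065, -0.998, -0.0], [-0.002, 0.0, -1.0]]
contact_force: [0.5, 0.8, 0.4]
finger_gap: 53.1
grip_force: 0.0
```

Run:
```python
from h import *
P=pose();im=camera("wrist");cv2.imwrite("pics/w2.png",im);np.savez("w2.npz",p=P[0],R=P[1]);print(P)
h=cv2.cvtColor(im,cv2.COLOR_BGR2HSV)
m=((h[...,0]<6)|(h[...,0]>174))&(h[...,1]>180)&(h[...,2]>60)
n,l,s,c=cv2.connectedComponentsWithStats(m.astype(np.uint8));i=1+s[1:,4].argmax();print(s[i]);m=l==i
vs=np.flatnonzero(m.any(1))
for v in np.linspace(vs[0]+2,vs[-1]-2,6).astype(int):
    u=np.flatnonzero(m[v]);print(v,onz("wrist",(u.min()-.5,v),73,P)[:2].round(1),onz("wrist",(u.max()+.5,v),73,P)[:2].round(1))
```

```text
(array([597.72085541,  49.22123428, 137.38114715]), array([[ 9.97905298e-01, -6.46542152e-02, -2.20187421e-03],
       [-6.46544616e-02, -9.97907711e-01, -4.08149696e-05],
       [-2.19462840e-03,  1.83090466e-04, -9.99997575e-01]]))
[ 300  232   28   51 1335]
234 [614.1  59.5] [613.1  43.9]
243 [608.3  60.6] [607.1  43.1]
252 [602.4  61. ] [601.3  44. ]
261 [596.3  61.5] [595.2  43.8]
270 [590.2  62. ] [589.1  44.8]
280 [583.2  60.7] [582.3  47.1]
```

>>> play_rows --pt "0.001 0.003 -0.015" --pt "0 0 -0.02" --pt "0 0 -0.02" --pt "0 0 -0.018" --pt "0 0 -0.01" --pt "0 0 0" --twist '[0,0,0,0,0,0]' --gripper '[60,60,60,60,60,60]'

```text
time_s: 3.25
eef_pos: [598.1, 51.6, 53.8]
orientation: [[0.998, -0.066, -0.003], [-0.066, -0.998, 0.0], [-0.003, -0.0, -1.0]]
contact_force: [0.1, -0.2, 0.6]
finger_gap: 53.0
grip_force: 0.0
```

>>> play_rows --pt "0 0 0" --pt "0 0 0" --pt "0 0 0" --pt "0 0 0" --pt "0 0 0" --pt "0 0 0" --pt "0 0 0" --pt "0 0 0" --twist '[0,0,0,0,0,0,0,0]' --gripper '[30,25,20,15,10,10,10,10]' --squeeze 15

```text
time_s: 4.05
eef_pos: [599.7, 51.9, 56.0]
orientation: [[0.998, -0.066, 0.001], [-0.066, -0.998, 0.0], [0.001, -0.0, -1.0]]
contact_force: [1.0, 1.6, 1.9]
finger_gap: 17.2
grip_force: 14.9
```

>>> play_rows --pt "0.005 -0.0003 0" --pt "0.008 -0.0005 0" --pt "0.008 -0.0005 0" --pt "0.008 -0.0005 0" --pt "0.008 -0.0005 0" --pt "0 0 0" --twist '[0,0,0,0,0,0]' --gripper '[10,10,10,10,10,10]'

```text
time_s: 4.65
eef_pos: [637.8, 49.1, 55.7]
orientation: [[0.998, -0.066, 0.001], [-0.066, -0.998, -0.0], [0.001, 0.0, -1.0]]
contact_force: [0.4, -0.4, 0.4]
finger_gap: 17.3
grip_force: 14.8
```

>>> play_rows --pt "0.01 -0.0006 0" --pt "0.01 -0.0006 0" --pt "0.01 -0.0006 0" --pt "0.01 -0.0006 0" --pt "0 0 0.02" --pt "0 0 0.02" --pt "0 0 0.02" --pt "0 0 0" --twist '[0,0,0,0,0,0,0,0]' --gripper '[10,10,10,10,10,10,10,10]'

```text
time_s: 5.45
eef_pos: [679.2, 46.9, 119.2]
orientation: [[0.998, -0.066, 0.006], [-0.066, -0.998, -0.001], [0.006, 0.0, -1.0]]
contact_force: [1.2, 0.3, -0.6]
finger_gap: 17.1
grip_force: 14.8
```

Run:
```python
from h import *
P=pose();im=camera("wrist");cv2.imwrite("pics/w3.png",im[80:,:]);np.savez("w3.npz",p=P[0],R=P[1]);cv2.imwrite("pics/w3f.png",im);print(P)
```

```text
(array([679.17313683,  46.90891795, 119.23360207]), array([[ 9.97827706e-01, -6.55819911e-02,  6.23468765e-03],
       [-6.55794400e-02, -9.97847163e-01, -6.12952190e-04],
       [ 6.26146401e-03,  2.02753353e-04, -9.99980376e-01]]))
```

View pics/w3f.png

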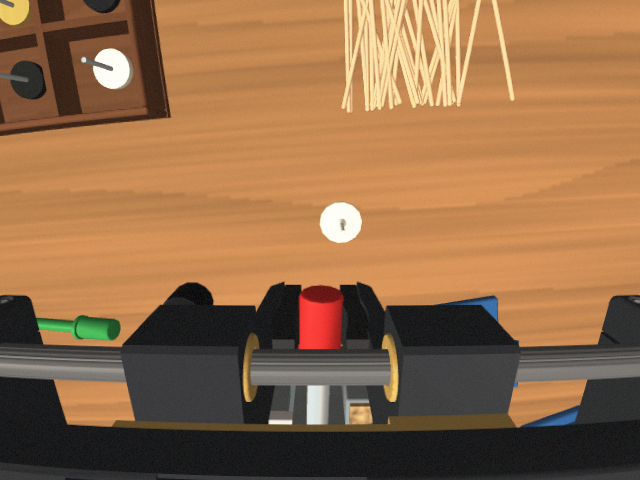

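The pin is out and held level, with the red knob at (321,318) between the fingers and the shank running straight behind at (318,400). I'll compute where the knob sits in the grip.

Run:
```python
from h import *
d=np.load("w3.npz");P=(d["p"],d["R"])
im=cv2.imread("pics/w3f.png");h=cv2.cvtColor(im,cv2.COLOR_BGR2HSV)
m=((h[...,0]<6)|(h[...,0]>174))&(h[...,1]>180)&(h[...,2]>60);m[:270]=0
n,l,s,c=cv2.connectedComponentsWithStats(m.astype(np.uint8));i=1+s[1:,4].argmax();print(s[i])
col=im[280:345,321];print([tuple(map(int,x)) for x in col[::2]])
v0=s[i][1]-.5
tl=lambda w:(P[1].T@(w-P[0])).round(1)
for z in (8.5,9.5,10.5):print(tl(onz("wrist",(321,v0),P[0][2]+z,P)))
for v in (300,302,304):print(v,tl(onz("wrist",(321,v),P[0][2]+27.5,P)))
# sideways / shank direction
for v in(395,405,412):
    print(v,[ (k,tuple(map(int,im[v,k]))) for k in range(300,338,3)])
```

```text
[ 299  286   45   63 2605]
[(91, 150, 217), (91, 150, 216), (81, 132, 200), (22, 28, 103), (21, 22, 101), (23, 23, 105), (21, 24, 104), (23, 17, 105), (23, 24, 108), (24, 24, 109), (21, 22, 114), (26, 28, 129), (58, 64, 247), (55, 62, 247), (53, 58, 247), (55, 61, 247), (49, 55, 247), (53, 57, 247), (54, 57, 246), (55, 60, 246), (56, 63, 246), (53, 58, 246), (54, 59, 246), (54, 60, 246), (54, 59, 246), (55, 61, 246), (49, 56, 244), (52, 57, 244), (54, 59, 245), (52, 56, 243), (50, 56, 243), (55, 59, 243), (51, 57, 242)]
[13.2  1.3 -8.4]
[13.6  1.3 -9.4]
[ 14.1   1.3 -10.4]
300 [ 15.7   1.2 -27.4]
302 [ 14.9   1.2 -27.4]
304 [ 14.1   1.2 -27.4]
395 [(300, (63, 65, 65)), (303, (66, 70, 69)), (306, (95, 98, 98)), (309, (227, 233, 226)), (312, (231, 231, 223)), (315, (226, 228, 221)), (318, (219, 225, 221)), (321, (204, 214, 217)), (324, (161, 169, 171)), (327, (132, 139, 140)), (330, (66, 68, 68)), (333, (65, 66, 67)), (336, (68, 70, 70))]
405 [(300, (68, 68, 69)), (303, (67, 70, 69)), (306, (106, 111, 112)), (309, (227, 232, 225)), (312, (232, 231, 223)), (315, (225, 228, 219)), (318, (218, 225, 221)), (321, (199, 210, 213)), (324, (155, 163, 165)), (327, (130, 136, 137)), (330, (67, 68, 68)), (333, (66, 69, 70)), (336, (64, 66, 66))]
412 [(300, (68, 69, 67)), (303, (65, 67, 66)), (306, (105, 111, 112)), (309, (230, 234, 226)), (312, (230, 229, 222)), (315, (224, 228, 220)), (318, (216, 224, 222)), (321, (195, 206, 208)), (324, (152, 160, 162)), (327, (126, 133, 134)), (330, (66, 67, 69)), (333, (67, 69, 67)), (336, (61, 63, 63))]
```

>>> play_rows --pt "-0.007 -0.016 0" --pt "-0.007 -0.016 0" --pt "-0.007 -0.016 0" --pt "-0.007 -0.016 0" --pt "-0.007 -0.016 0" --pt "-0.007 -0.016 -0.01" --pt "-0.009 -0.015 -0.01" --pt "0 0 -0.005" --twist '[1.4,1.4,1.4,1.4,1.4,1.5,1.5,0]' --gripper '[10,10,10,10,10,10,10,10]'

```text
time_s: 6.3
eef_pos: [623.4, -65.1, 88.1]
orientation: [[0.994, 0.107, -0.004], [0.107, -0.994, 0.001], [-0.004, -0.001, -1.0]]
contact_force: [-0.4, 0.4, -0.6]
finger_gap: 17.4
grip_force: 14.8
```

>>> play_rows --pt "0 0 -0.01" --pt "0 0 -0.01" --pt "0 0 -0.01" --pt "0 0 0" --pt "0 0 0" --twist '[0,0,0,0,0]' --gripper '[10,10,10,10,10]'

```text
time_s: 6.8
eef_pos: [625.3, -63.4, 60.3]
orientation: [[0.994, 0.109, -0.001], [0.109, -0.994, 0.0], [-0.001, -0.0, -1.0]]
contact_force: [-0.2, -0.8, 0.6]
finger_gap: 17.1
grip_force: 14.8
```

Run:
```python
from h import *
P=pose();im=camera("wrist");t=camera("top");s=camera("side");print(P)
r=lambda a,f:cv2.resize(a,None,fx=f,fy=f,interpolation=cv2.INTER_CUBIC)
a=r(im[270:430,220:480],3)[:,:780]
b=np.hstack([r(t[185:245,300:360],6)[:,:],r(s[225:285,300:360],6)])
b=b[:,:780]; c=np.zeros((480,780,3),np.uint8);c[:]=a[:480]
o=np.zeros((600,780,3),np.uint8);o[:240]=cv2.resize(im[270:430,190:450],(390,240)).repeat(1,0)[:, :390].__class__ and np.hstack([cv2.resize(im[270:430,190:450],(390,240)),np.zeros((240,390,3),np.uint8)]);o[240:600,:720]=b
cv2.imwrite("pics/mix.png",o)
```

```text
(array([625.34175632, -63.35614203,  60.28627839]), array([[ 9.94019004e-01,  1.09205310e-01, -6.47295101e-04],
       [ 1.09205469e-01, -9.94019174e-01,  2.15132523e-04],
       [-6.19930128e-04, -2.84533982e-04, -9.99999767e-01]]))
```

View pics/mix.png

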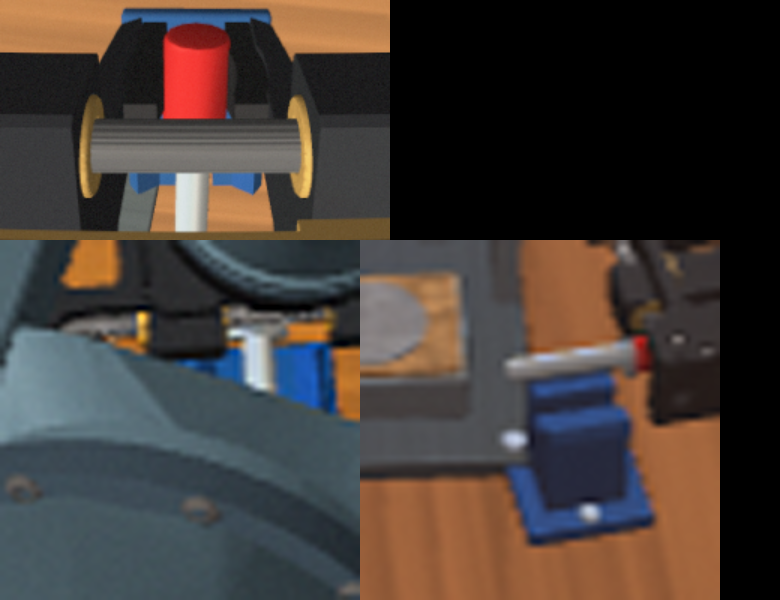

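The pin is level above the rest. In the mixed picture the shank is at about 191 and the rest's middle at about 196, so it is a millimetre or two off. I'll compute that.

Run:
```python
from h import *
P=pose();im=camera("wrist");cv2.imwrite("pics/w4f.png",im)
h=cv2.cvtColor(im,cv2.COLOR_BGR2HSV)
tl=lambda w:(P[1].T@(w-P[0])).round(1)
b=(h[...,0]>100)&(h[...,0]<125)&(h[...,1]>120)
def runs(m):
    d=np.diff(np.r_[0,m.astype(int),0]);return [(int(a),int(c)) for a,c in zip(np.flatnonzero(d==1),np.flatnonzero(d==-1)) if c-a>3]
for v in (277,280,340,345,386,388,390,392,394,396):print(v,runs(b[v]))
sh=(h[...,1]<40)&(h[...,2]>110)
for v in(395,405,412):
    r=[q for q in runs(sh[v]) if 290<q[0]<340];print(v,r,[tl(onz("wrist",(e-.5,v),78,P)) for e in (r[0] if r else ())])
for v in (277,280): 
    q=runs(b[v]); print([tl(onz("wrist",(e-.5,v),8,P)) for e in(q[0][0],q[-1][1])])
for v in (388,):
    for q in runs(b[v]): print([tl(onz("wrist",(e-.5,v),z,P)) for e in q for z in (54,59)])
```

```text
277 [(272, 367)]
280 [(271, 369)]
340 []
345 []
386 [(276, 307), (331, 363)]
388 [(276, 307), (331, 363)]
390 [(276, 307), (332, 363)]
392 [(276, 295), (332, 336), (343, 363)]
394 [(278, 290), (347, 361)]
396 [(279, 286), (352, 359)]
395 [(307, 329)] [array([-36.7,  -5.1, -16.7]), array([-36.7,   4.7, -16.7])]
405 [(307, 328)] [array([-42.3,  -5.2, -16.7]), array([-42.3,   4.3, -16.7])]
412 [(307, 328)] [array([-46.3,  -5.2, -16.7]), array([-46.3,   4.4, -16.7])]
[array([ -8.6, -28.7,  53.3]), array([-8.7, 29.4, 53.3])]
[array([-10.6, -29.4,  53.3]), array([-10.6,  30.7,  53.3])]
[array([-52.8, -22.5,   7.3]), array([-48.7, -21.8,   2.3]), array([-52.7,  -6.2,   7.3]), array([-48.6,  -5.9,   2.3])]
[array([-52.7,   6.5,   7.3]), array([-48.6,   6.3,   2.3]), array([-52.8,  23.4,   7.3]), array([-48.7,  22.6,   2.3])]
```

>>> play_rows --pt "0.005 0 -0.002" --pt "0 0 -0.006" --pt "0 0 -0.007" --pt "0 0 -0.006" --pt "0 0 -0.005" --pt "0 0 0" --twist '[0.5,0.5,0,0,0,0]' --gripper '[10,10,10,10,10,10]'

```text
time_s: 7.6
eef_pos: [629.5, -63.7, 33.4]
orientation: [[0.992, 0.126, -0.002], [0.126, -0.992, 0.001], [-0.002, -0.001, -1.0]]
contact_force: [0.7, 0.5, -0.5]
finger_gap: 17.5
grip_force: 14.8
```

>>> play_rows --pt "0 0 -0.002" --pt "0 0 -0.0015" --pt "0 0 0" --pt "0 0 0" --twist '[0,0,0,0]' --gripper '[10,10,10,10]'

```text
time_s: 8.0
eef_pos: [630.5, -63.9, 31.4]
orientation: [[0.992, 0.126, 0.0], [0.126, -0.992, -0.0], [0.0, 0.0, -1.0]]
contact_force: [0.1, 0.4, -0.6]
finger_gap: 17.4
grip_force: 14.8
```

>>> play_rows --pt "0 0 -0.002" --pt "0 0 0" --pt "0 0 0" --twist '[0,0,0]' --gripper '[10,10,10]'

```text
time_s: 8.3
eef_pos: [630.8, -64.0, 29.6]
orientation: [[0.992, 0.126, 0.001], [0.126, -0.992, -0.0], [0.001, 0.0, -1.0]]
contact_force: [0.4, 0.9, 1.7]
finger_gap: 17.2
grip_force: 14.9
```

>>> play_rows --pt "0 0 -0.001" --pt "0 0 0" --pt "0 0 0" --pt "0 0 0" --pt "0 0 0" --pt "0 0 0" --pt "0 0 0" --pt "0 0 0" --twist '[0,0,0,0,0,0,0,0]' --gripper '[10,10,22,24,27,32,40,45]'

```text
time_s: 9.1
eef_pos: [630.3, -63.9, 28.1]
orientation: [[0.992, 0.126, -0.0], [0.126, -0.992, 0.0], [-0.0, -0.0, -1.0]]
contact_force: [-0.5, -0.9, 0.6]
finger_gap: 38.9
grip_force: 0.0
```

>>> play_rows --pt "0 0 0.005" --pt "0 0 0.015" --pt "0 0 0.02" --pt "0 0 0.02" --pt "0 0 0.02" --pt "0 0 0.02" --pt "0 0 0.01" --pt "0 0 0" --twist '[0,0,0,0,0,0,0,0]' --gripper '[50,60,60,60,60,60,60,60]'

```text
time_s: 9.9
eef_pos: [631.8, -64.2, 141.0]
orientation: [[0.992, 0.126, 0.004], [0.126, -0.992, -0.001], [0.004, 0.002, -1.0]]
contact_force: [0.2, -0.8, 0.7]
finger_gap: 52.9
grip_force: 0.0
```

Run:
```python
from h import *
P=pose();im=camera("wrist");s=camera("side");np.savez("w5.npz",p=P[0],R=P[1]);cv2.imwrite("pics/w5f.png",im);print(P[0])
r=lambda a,f:cv2.resize(a,None,fx=f,fy=f,interpolation=cv2.INTER_CUBIC)
cv2.imwrite("pics/mix2.png",np.hstack([r(im[215:435,220:420],2.5)[:550],r(s[220:330,300:360],5)]))
```

```text
[631.76045964 -64.23669527 140.9906928 ]
```

View pics/mix2.png

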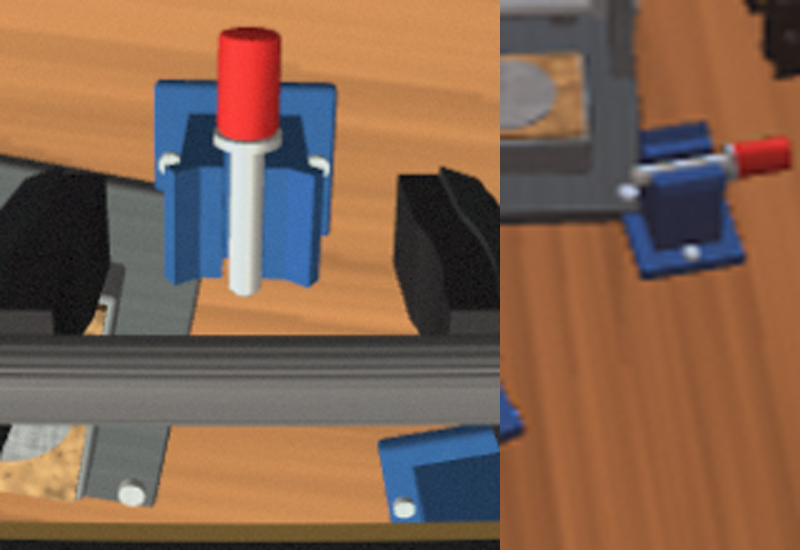

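The shank lies between the notch walls, with the collar just outside the +x end and the knob pointing away from the jig. I'll check its height by triangulation, and compute the bar's position.

Run:
```python
from h import *
d=np.load("w5.npz");P=(d["p"],d["R"]);im=cv2.imread("pics/w5f.png");s=camera("side");cv2.imwrite("pics/s5.png",s)
def red(i):
    h=cv2.cvtColor(i,cv2.COLOR_BGR2HSV);m=(((h[...,0]<6)|(h[...,0]>174))&(h[...,1]>180)&(h[...,2]>60)).astype(np.uint8)
    n,l,st,c=cv2.connectedComponentsWithStats(m);k=1+st[1:,4].argmax();return c[k],st[k]
def tri(a,b):
    (o1,d1),(o2,d2)=a,b;A=np.c_[d1,-d2];t=np.linalg.lstsq(A,o2-o1,rcond=None)[0];p,q=o1+d1*t[0],o2+d2*t[1];return ((p+q)/2).round(1),np.linalg.norm(p-q).round(1)
w,_=red(im);q,st=red(s);print(w,q,st);print("knob",tri(ray("wrist",w,P),ray("side",q)))
print("start knob",tri(ray("wrist",(204.8,203),(np.load('w1.npz')['p'],np.load('w1.npz')['R'])),ray("side",red(cv2.imread('pics/side0.png'))[0])))
# shank tip & collar on z47
f=lambda x,y,z:onz("wrist",(220+(x+.5)/2.5-.5,215+(y+.5)/2.5-.5),z,P).round(1)
print("collar",f(248,146,47),"tip",f(245,292,45),"wallnear",f(172,283,59),f(313,283,59))
# bar from wrist w1 & top
t=cv2.imread("pics/top0.png")
h=cv2.cvtColor(t,cv2.COLOR_BGR2HSV);m=((h[...,0]>22)&(h[...,0]<32)&(h[...,1]>200)&(h[...,2]>120)).astype(np.uint8)
m[:215]=0;m[275:]=0;m[:,:195]=0;m[:,220:]=0;y,x=np.nonzero(m);print(len(x));L=cv2.fitLine(np.c_[x,y].astype(np.float32),2,0,.01,.01).ravel();print(onz("top",(x.mean(),y.mean()),50),onz("top",(L[2]+L[0]*10,L[3]+L[1]*10),50)-onz("top",(L[2],L[3]),50))
```

```text
[318.92621359 247.6631068 ] [352.35714286 250.62857143] [347 247  11   8  70]
knob (array([629.7, -64.7,  48.5]), np.float64(0.5))
start knob (array([598.2,  52.7,  74. ]), np.float64(0.9))
collar [610.  -67.3  47. ] tip [560.5 -72.6  45. ] wallnear [569.1 -50.   59. ] [574.3 -91.1  59. ]
125
[518.2104575  200.39061859  50.        ] [19.46792228 -1.42370252  0.        ]
```

The pin is seated: the knob is at z ≈ 47.5 and the shank's middle is at notch x ≈ -2. Next I go to the yellow bar.

>>> play_rows --pt "-0.012 0.025 0.005" --pt "-0.015 0.031 0.005" --pt "-0.015 0.031 0" --pt "-0.015 0.031 0" --pt "-0.015 0.031 0" --pt "-0.015 0.031 0" --pt "-0.015 0.031 0" --pt "-0.01 0.021 0" --twist '[-1.4,-1.4,-1.4,-1.4,-1.3,-1.3,-1.3,-1.3]' --gripper '[60,60,60,60,60,60,60,60]'

```text
time_s: 10.85
eef_pos: [516.3, 169.8, 146.8]
orientation: [[0.998, -0.062, -0.003], [-0.062, -0.998, 0.0], [-0.003, 0.0, -1.0]]
contact_force: [0.4, -0.4, -0.6]
finger_gap: 52.6
grip_force: 0.0
```

>>> play_rows --pt "0 0 0" --pt "0 0 0" --twist '[0,0]' --gripper '[50,50]'

```text
time_s: 11.05
eef_pos: [517.9, 168.2, 147.3]
orientation: [[0.998, -0.06, -0.001], [-0.06, -0.998, -0.0], [-0.001, 0.001, -1.0]]
contact_force: [0.3, -0.2, -0.4]
finger_gap: 44.6
grip_force: 0.0
```

Run:
```python
from h import *
P=pose();im=camera("wrist");cv2.imwrite("pics/w6.png",im);print(P)
h=cv2.cvtColor(im,cv2.COLOR_BGR2HSV);m=((h[...,0]>22)&(h[...,0]<32)&(h[...,1]>200)&(h[...,2]>90)).astype(np.uint8)
n,l,st,c=cv2.connectedComponentsWithStats(m)
for k in range(1,n):
    if st[k][4]>80:print(st[k],c[k])
k=1+st[1:,4].argmax();mm=l==k
vs=np.flatnonzero(mm.any(1))
for v in np.linspace(vs[0]+3,vs[-1]-3,6).astype(int):
    u=np.flatnonzero(mm[v]);print(v,u.min(),u.max(),onz("wrist",((u.min()+u.max())/2,v),51,P).round(1))
```

```text
(array([517.85730817, 168.16220183, 147.34348236]), array([[ 9.98168336e-01, -6.04814728e-02, -1.40138925e-03],
       [-6.04822012e-02, -9.98169159e-01, -4.83317907e-04],
       [-1.36959175e-03,  5.67191738e-04, -9.99998901e-01]]))Traceback (most recent call last):
  File "<stdin>", line 7, in <module>
ValueError: attempt to get argmax of an empty sequence
```

View pics/w6.png

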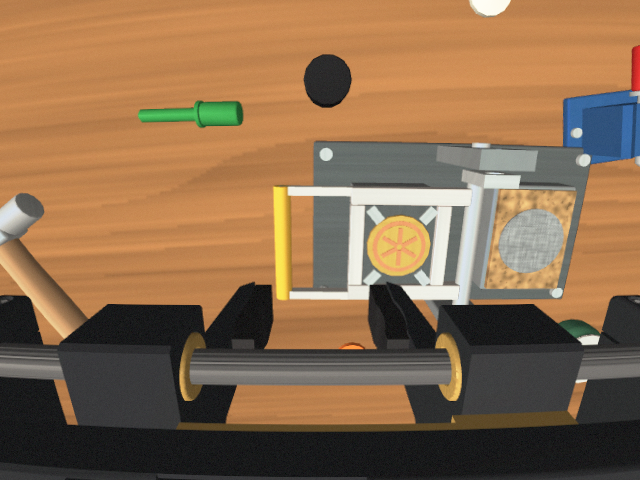

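The bar runs from (282,187) to (283,298), the leaf still lies open, and the loupe is clear at (327,80).

Run:
```python
from h import *
im=cv2.imread("pics/w6.png");P=pose()
h=cv2.cvtColor(im,cv2.COLOR_BGR2HSV);print(h[240,280])
m=(abs(h[...,0].astype(int)-int(h[240,280,0]))<4)&(h[...,1]>150);m[:,:265]=0;m[:,300:]=0
for v in (190,215,240,265,292):
    u=np.flatnonzero(m[v]);print(v,u.min(),u.max(),onz("wrist",((u.min()+u.max())/2,v),50,P).round(1))
vs=np.flatnonzero(m[:,280]);print(vs.min(),vs.max(),[onz("wrist",(282,v),50,P).round(1) for v in(vs.min(),vs.max())])
for uv in[(326,154),(584,160),(557,293)]:print(onz("wrist",uv,11,P).round(1))
```

```text
[ 26 170 251]
190 274 283 [558.3 193.1  50. ]
215 274 283 [540.6 194.8  50. ]
240 275 284 [522.1 195.8  50. ]
265 276 284 [502.9 197.3  50. ]
292 277 285 [481.1 198.6  50. ]
188 299 [array([559.5, 190.6,  50. ]), array([475.2, 198.4,  50. ])]
[578.8 158.2  11. ]
[563.6 -53.   11. ]
[445.2 -45.   11. ]
```

>>> play_rows --pt "0 0.013 0" --pt "0 0.013 -0.01" --pt "0 0 -0.02" --pt "0 0 -0.02" --pt "0 0 -0.02" --pt "0 0 -0.02" --pt "0 0 -0.01" --pt "0 0 0" --twist '[0,0,0,0,0,0,0,0]' --gripper '[40,40,40,40,40,40,40,40]'

```text
time_s: 11.9
eef_pos: [517.0, 194.2, 46.2]
orientation: [[0.998, -0.062, -0.004], [-0.062, -0.998, -0.0], [-0.004, 0.001, -1.0]]
contact_force: [0.0, -0.2, 0.0]
finger_gap: 35.0
grip_force: 0.0
```

>>> play_rows --pt "0 0 -0.01" --pt "0 0 -0.005" --pt "0 0 0" --pt "0 0 0" --twist '[0,0,0,0]' --gripper '[40,40,40,40]'

```text
time_s: 12.3
eef_pos: [518.6, 194.1, 33.5]
orientation: [[0.998, -0.062, 0.001], [-0.062, -0.998, 0.0], [0.001, -0.0, -1.0]]
contact_force: [-0.1, -0.1, -0.7]
finger_gap: 35.3
grip_force: 0.0
```

>>> play_rows --pt "0 0 0" --pt "0 0 0" --pt "0 0 0" --pt "0 0 0" --pt "0 0 0" --pt "0 0 0" --pt "0 0 0" --twist '[0,0,0,0,0,0,0]' --gripper '[30,20,15,10,5,5,5]' --squeeze 10

```text
time_s: 13.0
eef_pos: [518.7, 195.3, 33.6]
orientation: [[0.998, -0.062, 0.001], [-0.062, -0.998, 0.002], [0.001, -0.002, -1.0]]
contact_force: [0.1, 5.5, 0.1]
finger_gap: 11.3
grip_force: 10.0
```

>>> play_rows --pt "0 -0.0007 0.0136" --pt "-0.0002 -0.0035 0.0201" --pt "-0.0004 -0.0065 0.0193" --pt "-0.0006 -0.0093 0.0181" --pt "-0.0008 -0.0119 0.0165" --pt "-0.0009 -0.0142 0.0146" --pt "-0.001 -0.0162 0.0123" --pt "-0.0011 -0.0179 0.0097" --twist '[0,0,0,0,0,0,0,0]' --gripper '[5,5,5,5,5,5,5,5]'

```text
time_s: 13.8
eef_pos: [513.7, 115.3, 159.7]
orientation: [[0.998, -0.061, 0.002], [-0.061, -0.998, 0.003], [0.002, -0.003, -1.0]]
contact_force: [-0.8, 2.1, 2.0]
finger_gap: 11.5
grip_force: 10.0
```

>>> play_rows --pt "-0.0012 -0.0192 0.0069" --pt "-0.0013 -0.02 0.004" --pt "-0.0013 -0.0204 0.0009" --pt "-0.0013 -0.0202 -0.0021" --pt "-0.0012 -0.0197 -0.0051" --pt "-0.0012 -0.0187 -0.008" --pt "-0.0011 -0.0173 -0.0107" --pt "-0.001 -0.0156 -0.0132" --twist '[0,0,0,0,0,0,0,0]' --gripper '[5,5,5,5,5,5,5,5]'

```text
time_s: 14.6
eef_pos: [503.5, -37.8, 130.0]
orientation: [[0.998, -0.062, -0.0], [-0.062, -0.998, 0.0], [-0.0, -0.0, -1.0]]
contact_force: [0.9, 3.5, -2.9]
finger_gap: 11.3
grip_force: 10.0
```

>>> play_rows --pt "-0.0006 -0.0091 -0.0101" --pt "-0.0005 -0.0082 -0.0109" --pt "-0.0004 -0.007 -0.0116" --pt "-0.0004 -0.0058 -0.0123" --pt "-0.0003 -0.0046 -0.0128" --pt "-0.0002 -0.0032 -0.0132" --pt "-0.0001 -0.0015 -0.009" --pt "0 0 0" --twist '[0,0,0,0,0,0,0,0]' --gripper '[5,5,5,5,5,5,5,5]'

```text
time_s: 15.4
eef_pos: [500.9, -75.8, 48.3]
orientation: [[0.998, -0.062, -0.001], [-0.062, -0.998, 0.002], [-0.001, -0.002, -1.0]]
contact_force: [-0.1, 4.6, -2.0]
finger_gap: 11.4
grip_force: 10.0
```

>>> play_rows --pt "0 -0.0005 -0.005" --pt "0 0 -0.004" --pt "0 0 -0.003" --pt "0 0 -0.002" --pt "0 0 -0.002" --pt "0 0 0" --pt "0 0 0" --twist '[0,0,0,0,0,0,0]' --gripper '[5,5,5,5,5,5,5]'

```text
time_s: 16.1
eef_pos: [502.5, -76.3, 34.9]
orientation: [[0.998, -0.062, 0.002], [-0.062, -0.998, 0.001], [0.002, -0.001, -1.0]]
contact_force: [-1.3, 6.5, 8.3]
finger_gap: 11.4
grip_force: 10.0
```

The upward force of 8 N shows the leaf has touched down. I'll release and lift.

>>> play_rows --pt "0 0 -0.001" --pt "0 0 0" --pt "0 0 0" --pt "0 0 0" --pt "0 0 0" --pt "0 0 0" --twist '[0,0,0,0,0,0]' --gripper '[5,15,20,30,40,40]'

```text
time_s: 16.7
eef_pos: [501.2, -77.3, 33.1]
orientation: [[0.998, -0.062, -0.0], [-0.062, -0.998, -0.0], [-0.0, 0.0, -1.0]]
contact_force: [-0.2, 0.1, -0.1]
finger_gap: 35.0
grip_force: 0.0
```

>>> play_rows --pt "0 0 0.01" --pt "0 0 0.02" --pt "0 0 0.03" --pt "0 0 0.03" --pt "0 0 0.03" --pt "0 0 0.03" --pt "0 0 0.02" --pt "0 0 0" --twist '[0,0,0,0,0,0,0,0]' --gripper '[40,40,40,40,40,40,40,40]'

```text
time_s: 17.5
eef_pos: [503.3, -77.9, 207.2]
orientation: [[0.998, -0.062, 0.007], [-0.062, -0.998, -0.003], [0.007, 0.002, -1.0]]
contact_force: [0.4, 0.3, 0.2]
finger_gap: 35.7
grip_force: 0.0
```

Run:
```python
from h import *
print(pose()[0]);im=camera("wrist");s=camera("side")
r=lambda a,f:cv2.resize(a,None,fx=f,fy=f,interpolation=cv2.INTER_CUBIC)
cv2.imwrite("pics/end.png",np.hstack([im[:420,100:540],r(s[170:310,260:380],3)]))
```

```text
[503.2874891 -77.9095461 207.1803382]
```

View pics/end.png

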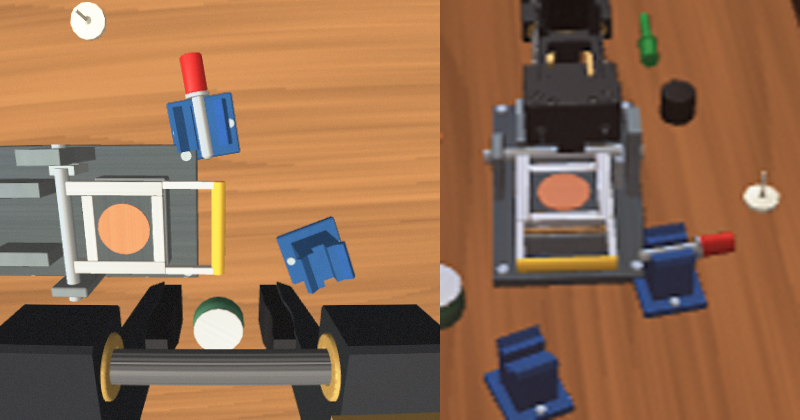

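The leaf lies flat with the bar at (219,228), the pin is still in the notch, the bystanders stand where they were, and the robot touches nothing. I'm handing in.

```bash
python3 -c "
from cell import robot
print(robot.close_job())"
```

```text
the job is handed in; nothing more can be done
None
```

The job is handed in at about 17.6 s of the 58 s allowed: the pin lies in the notch of the farther blue rest, the leaf was set down on the nest medallion face down, and the bystanders look unmoved in the last pictures (no verdict was returned).

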